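Clip the lid onto a glaze tub on the spring scale

TASK

Put the lid on the white glaze tub that stands on the spring scale: set it in by its knob without dropping it. Then fold the tub's three hinged metal clips over the lid's rim one by one, pressing each down near its free end until it snaps home; the clips are of unequal stiffness and the scale gives, so feel for the snap, and never press on the tub or its clips with more than 20 N. Leave the other ware and tools where they are, and let go of everything.

Things in the scene. Friction and masses are not known exactly. Their poses are not given: they have to be found in the camera images.
- tub: white round plastic tub, 132 mm across at the rim, 75 mm tall, standing fixed in the pan of a round grey spring scale (132 mm across); origin at the centre of its underside, about 62 mm above the table; z up. Wall 4 mm, mouth 124 mm across inside. Three clips are hinged outside the rim, 120 degrees apart.
- tub_mouth (a point): centre of the tub's mouth, at the height of the rim's top, about 137 mm above the table; z up. Tub and pan move only up and down: they sink softly under a push (about 0.9 N per mm) and come back unhurriedly (damped), until a hard overload stop in the scale catches them, set each time anywhere from 4 to 15 mm down and unseen: the height at which a clip snaps is not known beforehand.
- lid: loose round white plastic lid, 0.25 kg, starting flat on the table, knob up. From below: plug 115 mm across and 8 mm deep with a chamfered edge (goes into the mouth), flange 128 mm across and 6 mm thick (rests on the rim), upright round knob 28 mm across and 32 mm tall. Origin at the centre of the plug's underside, z up. Turning it does not matter.
- lid_knob (a point): centre of the lid's knob, half-way up: 30 mm above the lid's underside, 16 mm below the knob's top and 16 mm above the flange's top; 22 mm above the tub's rim when the lid is seated
- clip0 (a joint): angle of one steel clip: 0 when it lies flat and home over the lid's rim, pointing at the knob, about 1.57 when it stands upright, up to 2.1 when it leans outwards. Its hinge is slightly stiff, so it stays where it is left, until the last 0.3 rad, where it resists harder and harder, then at about 0.1 rad snaps home by itself and stays. It must be pushed from its outer face, inwards and then down. Pressed near its free end it takes between 4 and 13 N; the three clips differ.
- clip0_hinge (a point): middle of that clip's hinge axis (horizontal, along the rim), 76 mm from the tub's axis and 9.5 mm above the rim. The clip is a plate 34 mm wide and 4 mm thick (2 mm either side of the axis) that reaches 38 mm from the axis to its free end. Home, its underside is 1.5 mm above the lid's flange. The hinge's two lugs, 22 mm either side of its middle, rise 4 mm above the axis.
- clip1 (a joint): angle of one steel clip: 0 when it lies flat and home over the lid's rim, pointing at the knob, about 1.57 when it stands upright, up to 2.1 when it leans outwards. Its hinge is slightly stiff, so it stays where it is left, until the last 0.3 rad, where it resists harder and harder, then at about 0.1 rad snaps home by itself and stays. It must be pushed from its outer face, inwards and then down. Pressed near its free end it takes between 4 and 13 N; the three clips differ.
- clip1_hinge (a point): middle of that clip's hinge axis (horizontal, along the rim), 76 mm from the tub's axis and 9.5 mm above the rim. The clip is a plate 34 mm wide and 4 mm thick (2 mm either side of the axis) that reaches 38 mm from the axis to its free end. Home, its underside is 1.5 mm above the lid's flange. The hinge's two lugs, 22 mm either side of its middle, rise 4 mm above the axis.
- clip2 (a joint): angle of one steel clip: 0 when it lies flat and home over the lid's rim, pointing at the knob, about 1.57 when it stands upright, up to 2.1 when it leans outwards. Its hinge is slightly stiff, so it stays where it is left, until the last 0.3 rad, where it resists harder and harder, then at about 0.1 rad snaps home by itself and stays. It must be pushed from its outer face, inwards and then down. Pressed near its free end it takes between 4 and 13 N; the three clips differ.
- clip2_hinge (a point): middle of that clip's hinge axis (horizontal, along the rim), 76 mm from the tub's axis and 9.5 mm above the rim. The clip is a plate 34 mm wide and 4 mm thick (2 mm either side of the axis) that reaches 38 mm from the axis to its free end. Home, its underside is 1.5 mm above the lid's flange. The hinge's two lugs, 22 mm either side of its middle, rise 4 mm above the axis.
- bowl: bystander: white biscuit bowl, 100 mm across; origin at its underside (leave it alone)
- cup: bystander: blue-glazed cup, 70 mm across, 80 mm tall; origin at its underside (leave it alone)
- plate: bystander: white biscuit plate, 180 mm across; origin at its underside (leave it alone)
- brush: bystander: flat glaze brush lying down, 170 mm long, origin at its underside (leave it alone)
- prop: bystander: terracotta kiln prop, 36 mm across, 60 mm tall; origin at its underside (leave it alone)
- jar: bystander: amber glass jar, 64 mm across, 80 mm tall; origin at its underside (leave it alone)
Mind the look-alikes: they are no part of the job. Leave any blue look-alike of the lid alone. Of the things that look like the part that bears tub, the smaller one is meant.

How it is judged:
By the outcome, as a careful person would: the job done as asked, in the order asked, and still so for the second after the job is handed in, with the robot touching nothing.
It also fails if it takes over 72 s, if anything falls off the work surface, if the arm or the gripper's body presses on something with over 40 N, if the wrist force passes 120 N, or if a joint passes its speed limit or range.

ROBOT

A 6-joint arm with a two-finger parallel gripper is mounted at the origin on the work surface. World frame = base frame: x ahead of the robot, y to its left, z up, the work surface at z = 0. Lengths are in m, angles in degrees, forces in N, time in s.
With the tool pointing down it reaches from about 0.25 to 0.725 m from the base axis. Payload 9.7 kg.
Tool frame: the origin (TCP) lies midway between the tips of the shut fingers; the grasp point (between the pads) lies 19 mm behind it (bot.hold_point_z is the distance from the TCP to the grasp point, in m); z points along the fingers, y is the line along which they close (so a half turn about z gives the same grasp; the last joint's range is limited). The gripper opens to 85 mm and grips with 20 to 120 N. Pads are 22 mm wide; open, the fingers measure 114 mm over their backs; the gripper's body (76 mm by 85 mm) begins 54 mm behind the grasp point. The pads swing forward as they close: fully open they stand 13 mm farther back than shut.
Start: joints at [-69.156, 4.979, 10.078, 95.1, 0, 90], TCP at [0.196, -0.514, 0.231] pointing down, gripper open.
Joint ranges: [-179.16, 179.16], [-48.56, 103.87], [-65.8, 70.77], [-126.05, 130.52], [-82.76, 87.17], [-180, 180]. Speed limits (degrees/s): [127.2, 127.2, 147.25, 180, 180, 180].

INTERFACE

Orientations are given as [roll, pitch, yaw] about the fixed x, y, z axes, in that order (R = Rz(yaw) Ry(pitch) Rx(roll)).
In Python, from workcell import bot gives the robot as it stands.
- The arm moves only by the tool play_rows, never from a script. Its argument "steps" is a list that holds one entry, the list of rows, each a list of 4 numbers: the shift along the tool's x, y, z in m, then the turn about the tool's z in rad. In form: [[[tx, ty, tz, yaw], ...]]. A call has exactly 5 rows; each row shifts and turns the commanded pose from where the row before left it, along the tool's axes as they then stand; what a row does not reach is not made up. A row lasts 1/12 s, in which the tool goes at most 41.7 mm and 7.16 degrees, less where a joint would pass 70% of its speed; a pose out of reach is approached as far as the arm can. A call is refused whole if a number of a shift passes 0.0417 or a number of a turn 0.125, either way. A call with a gripper value outside its range is refused whole. "gripper" is the finger opening in m, from 0 to 0.0854, set as the call begins (left out, the last holds). The fingers move at their own pace and stop on an object; "squeeze" is the grip in N (left out, the last holds). Time passes only in rows, so rows that do not move let the fingers close, or fill a call up. It gives the time, the measured TCP pose, the force, the opening and the grip force at its end, in the units of the state.
- bot.get_obs(): the state, without advancing time (a new reading comes with each control period).
- bot.camera(name): name is "scene" or "top" or "wrist"; returns a dict with "img" (400x640x3 uint8, blue, green, red), "vfov" (degrees; the focal length in pixels is half the picture's height over the tangent of half this angle, whatever the lens; pixels are square), "cx", "cy" (the principal point, pixels), "xyz" and "attitude" of the camera in the world. Camera axes: x right, y down, z forward; pixel columns grow to the right and rows downward; lengths in m; the calibration is good to about 2 mm. A picture is of the moment at which its call begins. There is no depth.
- bot.job_done(): hands the job in; it is judged then, once.
The state is a dict: "time": time; "q": joint angles; "qd": joint speeds; "joint_efforts": joint torques, N m; "ee_pos": TCP position; "tcp_rot": TCP orientation; "wrist_force": force on the tool from outside, world axes, zero at the start; "torque": the same for the moment, N m; "opening": finger opening in m; "grasp_force": force on a finger pad.
Only numpy, scipy, OpenCV 4.12 (cv2) and the standard library are available. Lean on these libraries where they do the work, as an engineer would, in place of code of your own. Each camera call takes 0.05 s, during which the arm holds its last target. There are 200 camera calls.

## Working session

There is one attempt and no reset: what is moved stays moved. The work goes in short steps, Python scripts to look and compute and a tool call to move; the robot and the scene stay as the last step left them, time stands still between calls to the robot, and variables do not carry over. Pictures are saved under pics/ and viewed, at most 10 in all, crops included, and the job is handed in when it is done.

Besides the shell and the picture viewer there is one more tool, called after ">>>" by a JSON object that holds its "method" and its "body", one argument or row to a line. play_rows: Moves the arm, as the interface text tells. Its arguments: {"type":"object","properties":{"steps":{"type":"array","items":{"type":"array","items":{"type":"array","items":{"type":"number"}}}},"gripper":{"type":"number"},"squeeze":{"type":"number"}},"required":["steps"]}

```bash
mkdir -p pics; ls
python3 - <<'E'
from workcell import bot
import cv2
o=bot.get_obs();print(o)
for n in("scene","top","wrist"):
    c=bot.camera(n);cv2.imwrite(f"pics/{n}0.png",c["img"]);print(n,{k:c[k] for k in c if k!="img"})
a=cv2.imread("pics/scene0.png");
E
```

```text
pics
{'time': 0.0, 'q': array([-6.91558784e+01,  5.01039272e+00,  1.00342968e+01,  9.50992643e+01,
        1.13533163e-03,  8.99995602e+01]), 'qd': array([-0.05944492,  0.03656108,  0.11558704, -0.03377177, -0.02883681,
        0.03302074]), 'joint_efforts': array([ 7.39480365e-04, -5.20386350e+01,  4.64807189e+01,  1.62585871e-02,
        1.77714778e-04, -1.08005474e-05]), 'ee_pos': array([ 0.19562848, -0.51378751,  0.23058845]), 'tcp_rot': array([-1.79924640e+02, -1.13590915e-03,  2.08445600e+01]), 'wrist_force': array([-0.23754354,  0.25933886,  0.53350226]), 'torque': array([-0.02712035, -0.03582897, -0.0201027 ]), 'grasp_force': 0.0, 'opening': 0.08534561513624842}
scene {'vfov': 48.79678952178604, 'cx': 315.2773385433279, 'cy': 203.03340032026034, 'xyz': array([ 1.11425132, -0.14026278,  1.17634879]), 'attitude': array([-1.51306306e+02,  1.40802558e-01,  7.86299924e+01])}
top {'vfov': 54.97789091743292, 'cx': 316.284373266935, 'cy': 199.67996614472509, 'xyz': array([ 0.44499096, -0.01794776,  1.01326922]), 'attitude': array([-173.59199609,   -1.20992944,  -90.0330168 ])}
wrist {'vfov': 67.54073006354133, 'cx': 320.3837691576836, 'cy': 197.3208477620392, 'xyz': array([ 0.27331894, -0.48420446,  0.37183336]), 'attitude': array([ 1.61149602e+02,  5.94386264e-02, -6.91178853e+01])}
```

View pics/top0.png

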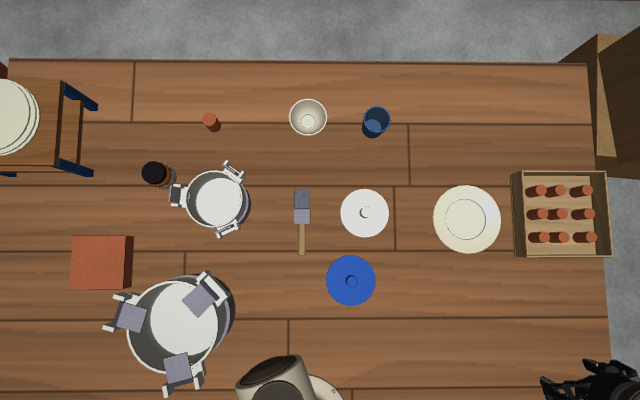

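View pics/scene0.png

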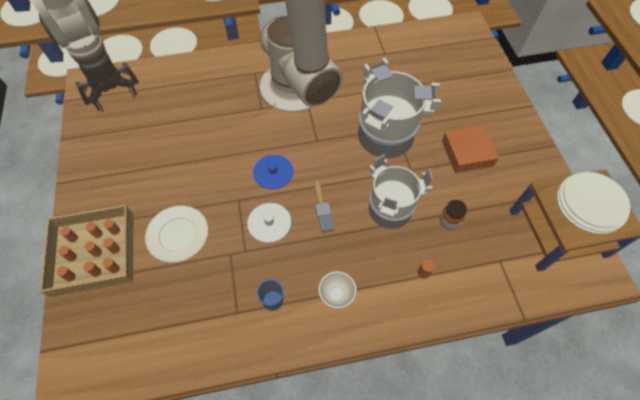

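Candidates. Lid: the white lid with a knob at top(365,213); blue look-alike (351,280) and plate (467,219) rejected. Tub: the smaller at top(217,200); larger decoy (180,325) rejected. Close crop next.

```bash
cat > h.py <<'E'
import numpy as np, cv2
from scipy.spatial.transform import Rotation as Ro
def f(c): return 200/np.tan(np.radians(c["vfov"])/2)
def ray(c,u,v):
    d=np.stack([(np.asarray(u,float)-c["cx"])/f(c),(np.asarray(v,float)-c["cy"])/f(c),np.ones(np.shape(u))],-1)
    return d@Ro.from_euler("xyz",c["attitude"],degrees=True).as_matrix().T
def plane(c,u,v,z):
    d=ray(c,u,v); return c["xyz"]+d*((z-c["xyz"][2])/d[...,2])[...,None]
def proj(c,p):
    q=(np.asarray(p)-c["xyz"])@Ro.from_euler("xyz",c["attitude"],degrees=True).as_matrix()
    return q[...,:2]/q[...,2:]*f(c)+[c["cx"],c["cy"]]
def circ(P):
    P=P[:,:2];A=np.c_[2*P,np.ones(len(P))];s=np.linalg.lstsq(A,(P**2).sum(1),rcond=None)[0]
    return s[:2],np.sqrt(s[2]+s[0]**2+s[1]**2)
E
python3 - <<'E'
from h import *
from workcell import bot
ims=[]
for n,cl,ct in(("top",(365,213),(212,200)),("scene",(269,222),(398,192))):
    c=bot.camera(n);im=c["img"];hsv=cv2.cvtColor(im,cv2.COLOR_BGR2HSV)
    m=((hsv[...,1]<60)&(hsv[...,2]>110)).astype(np.uint8)
    nl,l=cv2.connectedComponents(m)
    k=l[cl[1]+8,cl[0]-8]; mm=(l==k).astype(np.uint8)
    P=max(cv2.findContours(mm,0,1)[0],key=len)[:,0].astype(float)
    print(n,"lid",circ(plane(c,P[:,0],P[:,1],0.011)),len(P))
    x0=ct[0]-50;y0=ct[1]-45
    ims.append(cv2.resize(im[y0:y0+90,x0:x0+100],None,fx=6,fy=6,interpolation=cv2.INTER_CUBIC)[:, :])
    print(n,"tub rough",plane(c,*ct,0.137),"crop",x0,y0)
a=np.hstack([cv2.resize(i,(400,360)) for i in ims]);cv2.imwrite("pics/crop1.png",a)
E
```

```text
top lid (array([ 0.52374987, -0.16442374]), np.float64(0.06319577876193418)) 137
top tub rough [0.5422537 0.2014343 0.137    ] crop 162 155
scene lid (array([ 0.52309233, -0.16391996]), np.float64(0.06425194968292763)) 119
scene tub rough [0.56715952 0.19691319 0.137     ] crop 348 147
```

View pics/crop1.png

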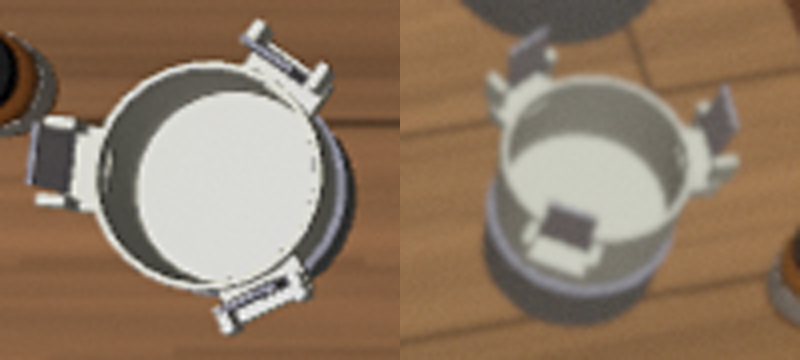

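Run:
```python
from h import *
from workcell import bot
c=bot.camera("top")
g=lambda P:np.array(P,float)/4+[162,155]-0.4
rim=g([(97,176),(322,176),(210,62),(205,290),(130,95),(128,255),(285,262)])
R=plane(c,rim[:,0],rim[:,1],0.137);print("rim",circ(R))
C=circ(R)[0]
for n,a,b in(("A",(55,122),(50,198)),("B",(258,35),(320,80)),("C",(230,318),(295,278))):
    q=g([a,b]);p=plane(c,q[:,0],q[:,1],0.148)[:,:2];m=p.mean(0)-C;d=p[1]-p[0]
    print(n,"az",np.degrees(np.arctan2(m[1],m[0])),"r",np.hypot(*m),"line",np.degrees(np.arctan2(d[1],d[0])),"len",np.hypot(*d))
s=bot.camera("scene")
h=lambda P:np.array(P,float)/4+[348,147]-0.4
q=h([(100,140),(290,155),(195,75)]) ; print("scene rim",plane(s,q[:,0],q[:,1],.137)[:,:2], np.array([np.hypot(*(p-C)) for p in plane(s,q[:,0],q[:,1],.137)[:,:2]]))
o=bot.get_obs();T=Ro.from_euler("xyz",o["tcp_rot"],degrees=True)
print(T.inv().apply(np.array([.5235,-.164,.10])-o["ee_pos"]))
```

```text
rim (array([0.54615226, 0.19661054]), np.float64(0.06500042021066944))
A az 85.3242569121837 r 0.08617759537869028 line 178.59249068287576 len 0.04312633897312639
B az -34.43215509270203 r 0.08004900844852243 line -125.91047771414965 len 0.044109548056409764
C az -154.4187695474665 r 0.07815242940686147 line -57.92326045625548 len 0.04201128048880948
scene rim [[0.52132262 0.13771807]
 [0.55888831 0.26237417]
 [0.48270466 0.21712653]] [0.06391271 0.06698554 0.06668212]
[ 0.43087268 -0.21037418  0.13120497]
```

>>> {"method": "play_rows", "body": {
  "steps": [
    [[0.0287,-0.014,0.005,0],[0.0287,-0.014,0.005,0],[0.0287,-0.014,0.005,0],[0.0287,-0.014,0.005,0],[0.0287,-0.014,0.005,0]]
  ]
}}

```text
time: 0.77
ee_pos: [0.3056, -0.3964, 0.2061]
tcp_rot: [180.0, -0.0, 20.8]
wrist_force: [0.1, 0.4, 0.1]
opening: 0.0858
grasp_force: 0.0
```

>>> {"method": "play_rows", "body": {
  "steps": [
    [[0.0287,-0.014,0.005,0],[0.0287,-0.014,0.005,0],[0.0287,-0.014,0.005,0],[0.0287,-0.014,0.005,0],[0.0287,-0.014,0.005,0]]
  ]
}}

```text
time: 1.18
ee_pos: [0.4149, -0.2797, 0.1812]
tcp_rot: [180.0, -0.0, 20.8]
wrist_force: [0.5, -0.6, -1.1]
opening: 0.0854
grasp_force: 0.0
```

>>> {"method": "play_rows", "body": {
  "steps": [
    [[0.0287,-0.014,0.005,0],[0.0287,-0.014,0.005,0],[0.0287,-0.014,0.005,0],[0.0287,-0.014,0.005,0],[0.0287,-0.014,0.005,0]]
  ]
}}

```text
time: 1.6
ee_pos: [0.5242, -0.1632, 0.1561]
tcp_rot: [180.0, -0.0, 20.9]
wrist_force: [0.8, -0.9, 0.0]
opening: 0.0854
grasp_force: 0.0
```

```bash
cat > st.py <<'E'
from h import *
from workcell import bot
import sys
o=bot.get_obs();T=Ro.from_euler("xyz",o["tcp_rot"],degrees=True)
print({k:np.round(o[k],4) for k in("time","ee_pos","tcp_rot","wrist_force","opening","q")})
if len(sys.argv)>3: print("shift",T.inv().apply(np.array([float(a) for a in sys.argv[1:4]])-o["ee_pos"]).round(4))
E
python3 st.py .5235 -.164 .06
python3 - <<'E'
from h import *
from workcell import bot
c=bot.camera("wrist");im=c["img"]
p=proj(c,[.5235,-.164,.046]);print(p)
cv2.circle(im,tuple(int(x) for x in p),3,(0,0,255),-1);cv2.imwrite("pics/w1.png",im)
E
```

```text
{'time': np.float64(1.6), 'ee_pos': array([ 0.5242, -0.1632,  0.1561]), 'tcp_rot': array([ 1.799877e+02, -1.180000e-02,  2.085040e+01]), 'wrist_force': array([ 0.7863, -0.9222,  0.0145]), 'opening': np.float64(0.0854), 'q': array([-1.728770e+01,  3.942100e+00,  6.586000e-01,  8.669970e+01,
       -2.400000e-03,  1.418619e+02])}
shift [-0.001   0.0005  0.0961]
[321.07503557 195.53200377]
```

View pics/w1.png

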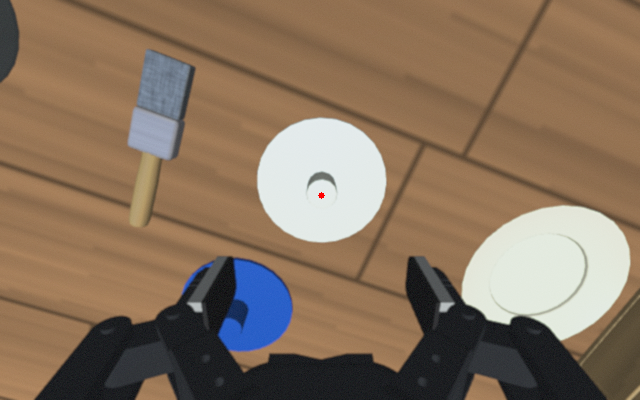

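Picture: white lid's knob at (321,195), red prediction exactly on it. Descend and grip.

>>> {"method": "play_rows", "body": {
  "steps": [
    [[-0.001,0.0005,0.035,0],[0,0,0.035,0],[0,0,0.03,0],[0,0,0.025,0],[0,0,0.012,0]]
  ]
}}

```text
time: 2.07
ee_pos: [0.5207, -0.1648, 0.0157]
tcp_rot: [-179.8, 0.2, 20.9]
wrist_force: [-0.1, 1.2, -0.8]
opening: 0.0857
grasp_force: 0.0
```

>>> {"method": "play_rows", "body": {
  "steps": [
    [[0,0,0.001,0],[0,0,0,0],[0,0,0,0],[0,0,0,0],[0,0,0,0]]
  ],
  "gripper": 0.015,
  "squeeze": 40
}}

```text
time: 2.48
ee_pos: [0.5236, -0.1657, 0.0202]
tcp_rot: [179.9, -0.1, 20.8]
wrist_force: [-3.0, -0.2, 8.0]
opening: 0.0264
grasp_force: 39.4
```

>>> {"method": "play_rows", "body": {
  "steps": [
    [[0,0,0,0],[0,0,0,0],[0,0,0,0],[0,0,0,0],[0,0,0,0]]
  ]
}}

```text
time: 2.9
ee_pos: [0.5236, -0.1657, 0.0202]
tcp_rot: [179.9, -0.1, 20.8]
wrist_force: [-0.6, 0.5, 4.8]
opening: 0.0266
grasp_force: 39.2
```

>>> {"method": "play_rows", "body": {
  "steps": [
    [[0,0,-0.005,0],[0,0,-0.015,0],[0,0,-0.025,-0.04],[0,0,-0.03,-0.08],[0,0,-0.03,-0.08]]
  ]
}}

```text
time: 3.32
ee_pos: [0.522, -0.1652, 0.1245]
tcp_rot: [-180.0, 0.0, 32.5]
wrist_force: [0.2, -0.6, -3.1]
opening: 0.0269
grasp_force: 39.7
```

>>> {"method": "play_rows", "body": {
  "steps": [
    [[0,0,-0.03,-0.08],[0,0,-0.03,-0.05],[0,0,-0.03,0],[0,0,-0.02,0],[0,0,-0.005,0]]
  ]
}}

```text
time: 3.73
ee_pos: [0.5233, -0.1657, 0.2427]
tcp_rot: [179.7, -0.2, 39.8]
wrist_force: [0.7, 0.7, -2.2]
opening: 0.0267
grasp_force: 39.8
```

```bash
python3 st.py .546 .1965 .22
```

```text
{'time': np.float64(3.7333), 'ee_pos': array([ 0.5233, -0.1657,  0.2427]), 'tcp_rot': array([ 1.797294e+02, -1.713000e-01,  3.975090e+01]), 'wrist_force': array([ 0.6782,  0.6765, -2.2169]), 'opening': np.float64(0.0267), 'q': array([-1.756440e+01,  4.770200e+00,  1.113550e+01,  9.604500e+01,
       -1.900000e-03,  1.226851e+02])}
shift [ 0.2489 -0.2641  0.0222]
```

>>> {"method": "play_rows", "body": {
  "steps": [
    [[0.015,-0.016,0,0],[0.025,-0.0265,0,0],[0.028,-0.0297,0,0],[0.028,-0.0297,0,0],[0.028,-0.0297,0,0]]
  ]
}}

```text
time: 4.15
ee_pos: [0.5331, 0.0166, 0.2373]
tcp_rot: [-180.0, 0.1, 39.7]
wrist_force: [1.1, 0.3, -2.9]
opening: 0.0267
grasp_force: 39.9
```

>>> {"method": "play_rows", "body": {
  "steps": [
    [[0.028,-0.0297,0,0],[0.028,-0.0297,0,0],[0.028,-0.0297,0,0],[0.025,-0.0265,0,0],[0.0159,-0.0169,0,0]]
  ]
}}

```text
time: 4.57
ee_pos: [0.5444, 0.2001, 0.2369]
tcp_rot: [-179.9, 0.1, 39.9]
wrist_force: [1.0, 0.1, -2.4]
opening: 0.0266
grasp_force: 39.9
```

>>> {"method": "play_rows", "body": {
  "steps": [
    [[0,0,0,0],[0,0,0,0],[0,0,0,0],[0,0,0,0],[0,0,0,0]]
  ]
}}

```text
time: 4.98
ee_pos: [0.5451, 0.1957, 0.2383]
tcp_rot: [180.0, 0.0, 39.7]
wrist_force: [0.8, 0.1, -2.4]
opening: 0.0268
grasp_force: 39.9
```

```bash
python3 st.py .546 .1965 .165
python3 - <<'E'
from h import *
from workcell import bot
a=[]
for n,p in(("top",(.546,.1965,.19)),("scene",(.546,.1965,.17))):
    c=bot.camera(n);im=c["img"];p=np.array(p)
    # predicted lid flange circle underside/top at current height, and rim circle
    for r,z,col in((.064,bot.get_obs()["ee_pos"][2]-.0202+.014,(0,0,255)),(.066,.137,(0,200,0))):
        t=np.linspace(0,6.283,60);P=np.c_[p[0]+r*np.cos(t),p[1]+r*np.sin(t),0*t+z]
        for q in proj(c,P): im[int(round(q[1])),int(round(q[0]))]=col
    q=proj(c,p).astype(int);a.append(cv2.resize(im[max(q[1]-60,0):q[1]+60,q[0]-65:q[0]+65],(400,369),interpolation=cv2.INTER_CUBIC))
cv2.imwrite("pics/l1.png",np.hstack(a))
E
```

```text
{'time': np.float64(4.9833), 'ee_pos': array([0.5451, 0.1957, 0.2383]), 'tcp_rot': array([1.799944e+02, 5.000000e-03, 3.966860e+01]), 'wrist_force': array([ 0.7781,  0.138 , -2.3618]), 'opening': np.float64(0.0268), 'q': array([ 1.975630e+01,  9.245500e+00,  1.556070e+01,  9.631800e+01,
       -7.000000e-03,  1.600877e+02])}
shift [ 0.0012 -0.      0.0733]
```

View pics/l1.png

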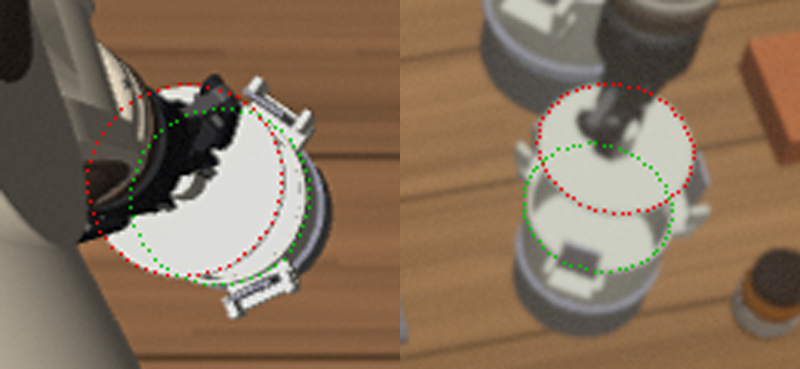

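Lid (red) and rim (green) outlines both sit on the picture's edges, concentric; lowering.

>>> {"method": "play_rows", "body": {
  "steps": [
    [[0.001,0,0.012,0],[0,0,0.02,0],[0,0,0.02,0],[0,0,0.015,0],[0,0,0.008,0]]
  ]
}}

```text
time: 5.5
ee_pos: [0.5452, 0.1967, 0.1613]
tcp_rot: [-180.0, 0.1, 39.7]
wrist_force: [-0.5, -0.6, -3.6]
opening: 0.0271
grasp_force: 39.9
```

>>> {"method": "play_rows", "body": {
  "steps": [
    [[0,0,0.002,0],[0,0,0.002,0],[0,0,0.002,0],[0,0,0.002,0],[0,0,0.001,0]]
  ]
}}

```text
time: 5.92
ee_pos: [0.5461, 0.1975, 0.1549]
tcp_rot: [180.0, -0.1, 39.8]
wrist_force: [0.7, -0.2, -2.7]
opening: 0.027
grasp_force: 39.9
```

>>> {"method": "play_rows", "body": {
  "steps": [
    [[0,0,0.001,0],[0,0,0.001,0],[0,0,0.001,0],[0,0,0.001,0],[0,0,0,0]]
  ]
}}

```text
time: 6.33
ee_pos: [0.5457, 0.1975, 0.1501]
tcp_rot: [-180.0, 0.0, 39.8]
wrist_force: [0.0, -0.2, -3.1]
opening: 0.0267
grasp_force: 39.9
```

>>> {"method": "play_rows", "body": {
  "steps": [
    [[0,0,0.001,0],[0,0,0.001,0],[0,0,0.001,0],[0,0,0,0],[0,0,0,0]]
  ]
}}

```text
time: 6.75
ee_pos: [0.5458, 0.1975, 0.1474]
tcp_rot: [180.0, -0.0, 39.8]
wrist_force: [-0.5, 0.8, -0.2]
opening: 0.0271
grasp_force: 40.2
```

>>> {"method": "play_rows", "body": {
  "steps": [
    [[0,0,0.0005,0],[0,0,0.0005,0],[0,0,0,0],[0,0,0,0],[0,0,0,0]]
  ]
}}

```text
time: 7.17
ee_pos: [0.5458, 0.1975, 0.1464]
tcp_rot: [180.0, -0.0, 39.8]
wrist_force: [-0.6, 0.7, 0.4]
opening: 0.0265
grasp_force: 40.2
```

>>> {"method": "play_rows", "body": {
  "steps": [
    [[0,0,0,0],[0,0,0,0],[0,0,0,0],[0,0,0,0],[0,0,0,0]]
  ],
  "gripper": 0.05
}}

```text
time: 7.58
ee_pos: [0.5458, 0.1975, 0.1463]
tcp_rot: [180.0, -0.0, 39.7]
wrist_force: [-0.2, -0.4, -0.2]
opening: 0.0501
grasp_force: 0.0
```

>>> {"method": "play_rows", "body": {
  "steps": [
    [[0,0,-0.01,0],[0,0,-0.02,0],[0,0,-0.03,0],[0,0,-0.03,0],[0,0,-0.01,0]]
  ]
}}

```text
time: 8.0
ee_pos: [0.5464, 0.1977, 0.2517]
tcp_rot: [179.9, -0.3, 39.8]
wrist_force: [0.2, 1.3, 0.6]
opening: 0.0504
grasp_force: 0.0
```

>>> {"method": "play_rows", "body": {
  "steps": [
    [[0,0,0,-0.12],[0,0,0,-0.12],[0,0,0,-0.12],[0,0,0,-0.12],[0,0,0,-0.12]]
  ],
  "gripper": 0
}}

```text
time: 8.42
ee_pos: [0.5458, 0.1975, 0.2468]
tcp_rot: [180.0, -0.0, 74.5]
wrist_force: [0.1, 0.1, 0.7]
opening: -0.0001
grasp_force: 0.0
```

>>> {"method": "play_rows", "body": {
  "steps": [
    [[0,0,0,-0.12],[0,0,0,-0.078],[0,0,0,0],[0,0,0,0],[0,0,0,0]]
  ]
}}

```text
time: 8.83
ee_pos: [0.5458, 0.1975, 0.2465]
tcp_rot: [180.0, -0.0, 85.3]
wrist_force: [0.1, 0.3, -0.4]
opening: 0.0
grasp_force: 0.0
```

```bash
python3 st.py .5552 .3132 .24
python3 - <<'E'
from h import *
from workcell import bot
c=bot.camera("scene");w=bot.camera("wrist")
a=c["img"][140:260,330:470];cv2.imwrite("pics/l2.png",np.hstack([cv2.resize(a,(400,343),interpolation=cv2.INTER_CUBIC),cv2.copyMakeBorder(cv2.resize(w["img"],(400,250)),0,93,0,0,0)]))
E
```

```text
{'time': np.float64(8.8333), 'ee_pos': array([0.5458, 0.1975, 0.2465]), 'tcp_rot': array([ 1.799921e+02, -7.000000e-03,  8.531340e+01]), 'wrist_force': array([ 0.1055,  0.3336, -0.3631]), 'opening': np.float64(0.0), 'q': array([1.988830e+01, 9.638300e+00, 1.692600e+01, 9.727770e+01,
       3.100000e-03, 1.145749e+02])}
shift [ 1.161e-01 -1.000e-04  6.500e-03]
```

View pics/l2.png

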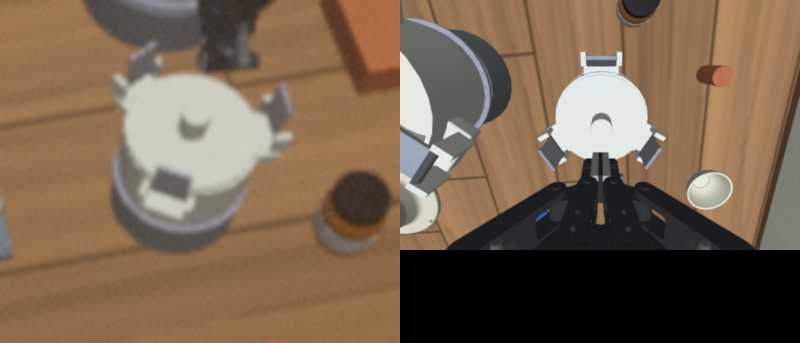

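Lid sits level in the mouth; in the wrist view clip A (602,62) is centred ahead, the other two symmetric at (552,150) and (650,150). Start with clip A.

>>> {"method": "play_rows", "body": {
  "steps": [
    [[0.018,0,0,0],[0.028,0,0,0],[0.03,0,0,0],[0.028,0,0,0],[0.014,0,0,0]]
  ]
}}

```text
time: 9.35
ee_pos: [0.5549, 0.3178, 0.2457]
tcp_rot: [-180.0, -0.0, 85.5]
wrist_force: [0.0, -0.5, 0.7]
opening: 0.0
grasp_force: 0.0
```

>>> {"method": "play_rows", "body": {
  "steps": [
    [[0,0,0.012,0],[0,0,0.02,0],[0,0,0.02,0],[0,0,0.014,0],[0,0,0.0065,0]]
  ]
}}

```text
time: 9.77
ee_pos: [0.5544, 0.3148, 0.1714]
tcp_rot: [-179.9, 0.1, 85.4]
wrist_force: [-1.6, 0.2, 0.8]
opening: -0.0
grasp_force: 0.0
```

>>> {"method": "play_rows", "body": {
  "steps": [
    [[-0.005,0,0,0],[-0.006,0,0,0],[-0.006,0,0,0],[-0.006,0,0,0],[-0.005,0,0,0]]
  ]
}}

```text
time: 10.18
ee_pos: [0.5533, 0.2865, 0.1751]
tcp_rot: [179.9, -0.1, 85.4]
wrist_force: [0.7, 0.4, 0.2]
opening: -0.0002
grasp_force: 0.4
```

>>> {"method": "play_rows", "body": {
  "steps": [
    [[-0.006,0,0.0005,0],[-0.006,0,0.0012,0],[-0.0045,0,0.002,0],[-0.004,0,0.0021,0],[-0.0035,0,0.003,0]]
  ]
}}

```text
time: 10.6
ee_pos: [0.551, 0.2628, 0.1649]
tcp_rot: [180.0, -0.0, 85.5]
wrist_force: [0.6, 0.6, 0.3]
opening: 0.0001
grasp_force: 0.4
```

>>> {"method": "play_rows", "body": {
  "steps": [
    [[-0.0035,0,0.003,0],[-0.002,0,0.0025,0],[-0.0012,0,0.002,0],[-0.0005,0,0.001,0],[0,0,0,0]]
  ]
}}

```text
time: 11.02
ee_pos: [0.5503, 0.256, 0.1561]
tcp_rot: [-180.0, 0.0, 85.5]
wrist_force: [0.7, 0.3, -0.6]
opening: -0.0003
grasp_force: 0.0
```

>>> {"method": "play_rows", "body": {
  "steps": [
    [[-0.0005,0,0.0006,0],[0,0,0.0006,0],[0,0,0.0006,0],[0,0,0.0006,0],[0,0,0.0006,0]]
  ]
}}

```text
time: 11.43
ee_pos: [0.5505, 0.2556, 0.1535]
tcp_rot: [180.0, 0.0, 85.5]
wrist_force: [-0.3, 0.9, 1.6]
opening: 0.0004
grasp_force: 0.4
```

>>> {"method": "play_rows", "body": {
  "steps": [
    [[0,0,0.0005,0],[0,0,0.0005,0],[0,0,0.0005,0],[0,0,0.0005,0],[0,0,0.0005,0]]
  ]
}}

```text
time: 11.85
ee_pos: [0.5504, 0.2555, 0.1511]
tcp_rot: [180.0, 0.0, 85.5]
wrist_force: [0.1, -0.2, 2.4]
opening: 0.0
grasp_force: 0.9
```

Run:
```python
from h import *
from workcell import bot
c=bot.camera("scene");w=bot.camera("wrist")
a=c["img"][140:260,330:470];cv2.imwrite("pics/l3.png",np.hstack([cv2.resize(a,(400,343),interpolation=cv2.INTER_CUBIC),cv2.resize(w["img"][100:400,150:500],(400,343))]))
```

```text
(no output)
```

View pics/l3.png

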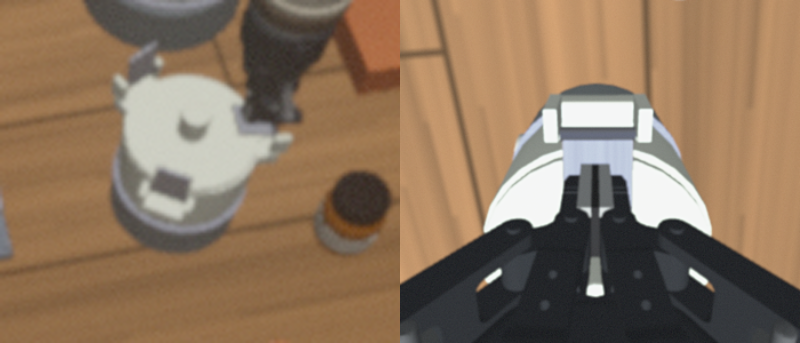

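The clip lies nearly flat under the fingers (wrist crop ~(595,150)), force building. Press on slowly.

>>> {"method": "play_rows", "body": {
  "steps": [
    [[0,0,0.0005,0],[0,0,0.0005,0],[0,0,0.0005,0],[0,0,0.0005,0],[0,0,0.0005,0]]
  ]
}}

```text
time: 12.37
ee_pos: [0.5505, 0.2555, 0.1486]
tcp_rot: [180.0, 0.0, 85.5]
wrist_force: [0.3, -2.9, 4.5]
opening: -0.0004
grasp_force: 1.6
```

>>> {"method": "play_rows", "body": {
  "steps": [
    [[0,0,0.0005,0],[0,0,0.0005,0],[0,0,0.0005,0],[0,0,0.0005,0],[0,0,0.0005,0]]
  ]
}}

```text
time: 12.78
ee_pos: [0.5505, 0.2555, 0.1462]
tcp_rot: [180.0, 0.0, 85.5]
wrist_force: [-0.1, -3.1, 6.5]
opening: 0.0
grasp_force: 2.4
```

>>> {"method": "play_rows", "body": {
  "steps": [
    [[0,0,0.0004,0],[0,0,0.0004,0],[0,0,0.0004,0],[0,0,0.0004,0],[0,0,0.0004,0]]
  ]
}}

```text
time: 13.2
ee_pos: [0.5505, 0.2555, 0.1442]
tcp_rot: [180.0, 0.0, 85.5]
wrist_force: [-0.8, -2.3, 6.5]
opening: 0.0
grasp_force: 2.5
```

>>> {"method": "play_rows", "body": {
  "steps": [
    [[0,0,0.0004,0],[0,0,0.0004,0],[0,0,0.0004,0],[0,0,0.0004,0],[0,0,0.0004,0]]
  ]
}}

```text
time: 13.62
ee_pos: [0.5505, 0.2554, 0.1424]
tcp_rot: [180.0, 0.0, 85.5]
wrist_force: [-0.5, -3.6, 6.8]
opening: 0.0001
grasp_force: 3.2
```

>>> {"method": "play_rows", "body": {
  "steps": [
    [[0,0,0.0004,0],[0,0,0.0004,0],[0,0,0.0004,0],[0,0,0.0004,0],[0,0,0.0004,0]]
  ]
}}

```text
time: 14.03
ee_pos: [0.5506, 0.2553, 0.1407]
tcp_rot: [179.9, 0.0, 85.5]
wrist_force: [-2.3, -4.2, 9.2]
opening: -0.0002
grasp_force: 4.5
```

>>> {"method": "play_rows", "body": {
  "steps": [
    [[0,0,0.0004,0],[0,0,0.0004,0],[0,0,0.0004,0],[0,0,0.0004,0],[0,0,0.0004,0]]
  ]
}}

```text
time: 14.45
ee_pos: [0.5506, 0.2555, 0.1383]
tcp_rot: [180.0, -0.0, 85.5]
wrist_force: [-1.3, -3.1, 6.8]
opening: 0.0001
grasp_force: 3.4
```

>>> {"method": "play_rows", "body": {
  "steps": [
    [[0,0,0.0003,0],[0,0,0.0003,0],[0,0,0.0003,0],[0,0,0.0003,0],[0,0,0.0003,0]]
  ]
}}

```text
time: 14.87
ee_pos: [0.5506, 0.2555, 0.137]
tcp_rot: [180.0, -0.0, 85.5]
wrist_force: [-1.7, -3.4, 7.4]
opening: 0.0004
grasp_force: 3.9
```

Force dropped 9.2→6.8 and height fits a clip lying home. Lift, look, and turn for clip B.

>>> {"method": "play_rows", "body": {
  "steps": [
    [[0,0,-0.006,0],[0,0,-0.018,0],[0,0,-0.03,0],[0,0,-0.03,0],[0,0,-0.026,0]]
  ]
}}

```text
time: 15.28
ee_pos: [0.5501, 0.2558, 0.2479]
tcp_rot: [-180.0, -0.0, 85.5]
wrist_force: [0.2, 0.2, 0.0]
opening: -0.0003
grasp_force: 0.0
```

>>> {"method": "play_rows", "body": {
  "steps": [
    [[-0.015,0,0,0],[-0.03,0,0,0],[-0.014,0,0,0],[0,0,0,-0.12],[0,0,0,-0.12]]
  ]
}}

```text
time: 15.7
ee_pos: [0.5456, 0.1958, 0.2461]
tcp_rot: [-180.0, -0.0, 99.4]
wrist_force: [0.1, 0.7, -0.3]
opening: -0.0002
grasp_force: 0.0
```

>>> {"method": "play_rows", "body": {
  "steps": [
    [[0,0,0,-0.12],[0,0,0,-0.12],[0,0,0,-0.12],[0,0,0,-0.12],[0,0,0,-0.12]]
  ]
}}

```text
time: 16.12
ee_pos: [0.5455, 0.1967, 0.2457]
tcp_rot: [-180.0, -0.1, 133.9]
wrist_force: [-0.6, 0.7, -0.5]
opening: -0.0
grasp_force: 0.0
```

>>> {"method": "play_rows", "body": {
  "steps": [
    [[0,0,0,-0.12],[0,0,0,-0.086],[0,0,0,0],[0,0,0,0],[0,0,0,0]]
  ]
}}

```text
time: 16.53
ee_pos: [0.5457, 0.1967, 0.2462]
tcp_rot: [-180.0, -0.0, 145.2]
wrist_force: [0.6, -0.0, 0.2]
opening: 0.0001
grasp_force: 0.0
```

```bash
python3 st.py .6431 .1295 .174
python3 - <<'E'
from h import *
from workcell import bot
c=bot.camera("scene");w=bot.camera("wrist")
a=c["img"][140:260,330:470];cv2.imwrite("pics/l4.png",np.hstack([cv2.resize(a,(400,343),interpolation=cv2.INTER_CUBIC),cv2.resize(w["img"][50:350,150:500],(400,343))]))
E
```

```text
{'time': np.float64(16.5333), 'ee_pos': array([0.5457, 0.1967, 0.2462]), 'tcp_rot': array([-1.799817e+02, -2.470000e-02,  1.452269e+02]), 'wrist_force': array([ 0.6261, -0.0163,  0.2464]), 'opening': np.float64(0.0001), 'q': array([1.98211e+01, 9.61440e+00, 1.68612e+01, 9.72761e+01, 9.50000e-03,
       5.45942e+01])}
shift [-0.1184  0.0004  0.0721]
```

View pics/l4.png

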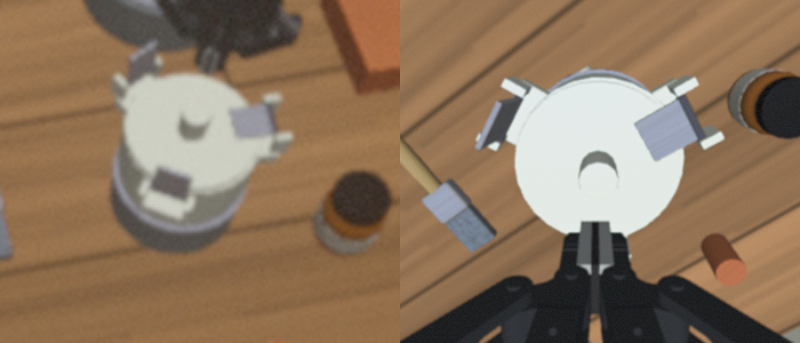

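Clip A lies flat over the rim (wrist crop (668,128)). Clip B, same path mirrored.

>>> {"method": "play_rows", "body": {
  "steps": [
    [[-0.018,0,0,0],[-0.028,0,0,0],[-0.03,0,0,0],[-0.028,0,0,0],[-0.014,0,0,0]]
  ]
}}

```text
time: 17.05
ee_pos: [0.6447, 0.1279, 0.2456]
tcp_rot: [-180.0, 0.0, 145.2]
wrist_force: [0.6, 0.2, -0.3]
opening: -0.0
grasp_force: 0.0
```

>>> {"method": "play_rows", "body": {
  "steps": [
    [[0,0,0.012,0],[0,0,0.02,0],[0,0,0.02,0],[0,0,0.014,0],[0,0,0.006,0]]
  ]
}}

```text
time: 17.47
ee_pos: [0.6422, 0.1295, 0.1718]
tcp_rot: [-179.9, -0.1, 145.3]
wrist_force: [-0.4, 0.4, -0.5]
opening: -0.0002
grasp_force: 0.0
```

>>> {"method": "play_rows", "body": {
  "steps": [
    [[0.005,0,0,0],[0.006,0,0,0],[0.006,0,0,0],[0.006,0,0,0],[0.005,0,0,0]]
  ]
}}

```text
time: 17.88
ee_pos: [0.6195, 0.1463, 0.1757]
tcp_rot: [179.9, 0.1, 145.4]
wrist_force: [0.3, 0.1, -0.2]
opening: -0.0003
grasp_force: 0.0
```

```bash
python3 st.py .546 .1965 .1438
```

```text
{'time': np.float64(17.8833), 'ee_pos': array([0.6195, 0.1463, 0.1757]), 'tcp_rot': array([1.799296e+02, 5.670000e-02, 1.454179e+02]), 'wrist_force': array([ 0.3444,  0.1058, -0.1508]), 'opening': np.float64(-0.0003), 'q': array([1.32877e+01, 1.62350e+01, 1.68430e+01, 9.05178e+01, 5.20000e-03,
       4.78698e+01])}
shift [ 0.089  -0.0004  0.0318]
```

>>> {"method": "play_rows", "body": {
  "steps": [
    [[0.006,0,0.0005,0],[0.006,0,0.0012,0],[0.0045,0,0.002,0],[0.004,0,0.0021,0],[0.0035,0,0.003,0]]
  ]
}}

```text
time: 18.3
ee_pos: [0.5997, 0.1596, 0.1656]
tcp_rot: [180.0, 0.0, 145.4]
wrist_force: [-0.1, -0.6, 1.2]
opening: -0.0
grasp_force: 0.4
```

>>> {"method": "play_rows", "body": {
  "steps": [
    [[0.003,0,0.003,0],[0.002,0,0.0025,0],[0.0012,0,0.002,0],[0.0005,0,0.001,0],[0,0,0,0]]
  ]
}}

```text
time: 18.72
ee_pos: [0.5944, 0.1631, 0.1568]
tcp_rot: [-180.0, -0.0, 145.4]
wrist_force: [-0.0, 0.3, 0.4]
opening: -0.0
grasp_force: 0.1
```

>>> {"method": "play_rows", "body": {
  "steps": [
    [[0,0,0.0006,0],[0,0,0.0006,0],[0,0,0.0006,0],[0,0,0.0006,0],[0,0,0.0006,0]]
  ]
}}

```text
time: 19.13
ee_pos: [0.5946, 0.1631, 0.1542]
tcp_rot: [180.0, 0.0, 145.4]
wrist_force: [-0.1, 1.3, 0.4]
opening: 0.0002
grasp_force: 0.4
```

>>> {"method": "play_rows", "body": {
  "steps": [
    [[0,0,0.0005,0],[0,0,0.0005,0],[0,0,0.0005,0],[0,0,0.0005,0],[0,0,0.0005,0]]
  ]
}}

```text
time: 19.55
ee_pos: [0.5945, 0.1631, 0.1516]
tcp_rot: [-180.0, -0.0, 145.4]
wrist_force: [-0.9, 0.5, 1.2]
opening: 0.0002
grasp_force: 0.4
```

```bash
python3 st.py .546 .1965 .1438
```

```text
{'time': np.float64(19.55), 'ee_pos': array([0.5945, 0.1631, 0.1516]), 'tcp_rot': array([-1.799993e+02, -1.200000e-03,  1.454087e+02]), 'wrist_force': array([-0.8949,  0.4745,  1.1515]), 'opening': np.float64(0.0002), 'q': array([1.53417e+01, 1.32945e+01, 1.06465e+01, 8.73533e+01, 5.00000e-04,
       4.99329e+01])}
shift [ 0.0589 -0.0001  0.0078]
```

>>> {"method": "play_rows", "body": {
  "steps": [
    [[0,0,0.0005,0],[0,0,0.0005,0],[0,0,0.0005,0],[0,0,0.0005,0],[0,0,0.0005,0]]
  ]
}}

```text
time: 19.97
ee_pos: [0.5945, 0.1632, 0.1493]
tcp_rot: [180.0, -0.0, 145.4]
wrist_force: [-1.2, 0.4, 2.4]
opening: 0.0001
grasp_force: 1.2
```

>>> {"method": "play_rows", "body": {
  "steps": [
    [[0,0,0.0005,0],[0,0,0.0005,0],[0,0,0.0005,0],[0,0,0.0005,0],[0,0,0.0005,0]]
  ]
}}

```text
time: 20.38
ee_pos: [0.5945, 0.1632, 0.1469]
tcp_rot: [180.0, 0.0, 145.4]
wrist_force: [-3.1, 0.8, 3.9]
opening: -0.0001
grasp_force: 2.0
```

>>> {"method": "play_rows", "body": {
  "steps": [
    [[0,0,0.0004,0],[0,0,0.0004,0],[0,0,0.0004,0],[0,0,0.0004,0],[0,0,0.0004,0]]
  ]
}}

```text
time: 20.8
ee_pos: [0.5946, 0.1632, 0.1448]
tcp_rot: [180.0, -0.0, 145.4]
wrist_force: [-1.6, 1.4, 6.5]
opening: 0.0
grasp_force: 2.5
```

>>> {"method": "play_rows", "body": {
  "steps": [
    [[0,0,0.0004,0],[0,0,0.0004,0],[0,0,0.0004,0],[0,0,0.0004,0],[0,0,0.0004,0]]
  ]
}}

```text
time: 21.22
ee_pos: [0.5946, 0.1632, 0.1431]
tcp_rot: [180.0, 0.0, 145.4]
wrist_force: [-3.4, 1.0, 6.4]
opening: -0.0004
grasp_force: 3.2
```

>>> {"method": "play_rows", "body": {
  "steps": [
    [[0,0,0.0004,0],[0,0,0.0004,0],[0,0,0.0004,0],[0,0,0.0004,0],[0,0,0.0004,0]]
  ]
}}

```text
time: 21.63
ee_pos: [0.5946, 0.1633, 0.1414]
tcp_rot: [180.0, 0.0, 145.4]
wrist_force: [-4.2, 1.1, 10.4]
opening: -0.0002
grasp_force: 4.6
```

>>> {"method": "play_rows", "body": {
  "steps": [
    [[0,0,0.0003,0],[0,0,0.0003,0],[0,0,0.0003,0],[0,0,0.0003,0],[0,0,0.0003,0]]
  ]
}}

```text
time: 22.05
ee_pos: [0.5945, 0.1633, 0.1397]
tcp_rot: [180.0, -0.0, 145.4]
wrist_force: [-3.2, 1.4, 6.1]
opening: 0.0001
grasp_force: 3.1
```

Snap felt (10.4→6.1). Lift and on to clip C.

>>> {"method": "play_rows", "body": {
  "steps": [
    [[0,0,-0.006,0],[0,0,-0.018,0],[0,0,-0.03,0],[0,0,-0.03,0],[0,0,-0.023,0]]
  ]
}}

```text
time: 22.47
ee_pos: [0.5947, 0.1628, 0.2482]
tcp_rot: [180.0, 0.1, 145.4]
wrist_force: [0.7, 0.1, 0.1]
opening: -0.0005
grasp_force: 0.0
```

>>> {"method": "play_rows", "body": {
  "steps": [
    [[0.015,0,0,0],[0.03,0,0,0],[0.014,0,0,0],[0,0,0,-0.12],[0,0,0,-0.12]]
  ]
}}

```text
time: 22.88
ee_pos: [0.5454, 0.1971, 0.2463]
tcp_rot: [-180.0, 0.0, 159.5]
wrist_force: [1.0, 0.2, 0.3]
opening: 0.0001
grasp_force: 0.0
```

>>> {"method": "play_rows", "body": {
  "steps": [
    [[0,0,0,-0.12],[0,0,0,-0.12],[0,0,0,-0.12],[0,0,0,-0.12],[0,0,0,-0.12]]
  ]
}}

```text
time: 23.3
ee_pos: [0.546, 0.1965, 0.2458]
tcp_rot: [-180.0, -0.0, -166.1]
wrist_force: [-0.2, -0.4, -0.1]
opening: -0.0
grasp_force: 0.0
```

>>> {"method": "play_rows", "body": {
  "steps": [
    [[0,0,0,-0.12],[0,0,0,-0.087],[0,0,0,0],[0,0,0,0],[0,0,0,0]]
  ]
}}

```text
time: 23.72
ee_pos: [0.546, 0.1965, 0.246]
tcp_rot: [-180.0, -0.0, -154.8]
wrist_force: [-1.0, -0.3, -0.9]
opening: 0.0001
grasp_force: 0.0
```

```bash
python3 st.py .4394 .1459 .174
python3 - <<'E'
from h import *
from workcell import bot
c=bot.camera("scene");w=bot.camera("wrist")
a=c["img"][140:260,330:470];cv2.imwrite("pics/l5.png",np.hstack([cv2.resize(a,(400,343),interpolation=cv2.INTER_CUBIC),cv2.resize(w["img"][50:350,150:500],(400,343))]))
E
```

```text
{'time': np.float64(23.7167), 'ee_pos': array([0.546 , 0.1965, 0.246 ]), 'tcp_rot': array([-1.799911e+02, -1.870000e-02, -1.547797e+02]), 'wrist_force': array([-0.9788, -0.2825, -0.8633]), 'opening': np.float64(0.0001), 'q': array([ 1.98005e+01,  9.63250e+00,  1.68627e+01,  9.72480e+01,
       -1.06000e-02, -5.41980e+00])}
shift [ 0.118  -0.0004  0.072 ]
```

View pics/l5.png

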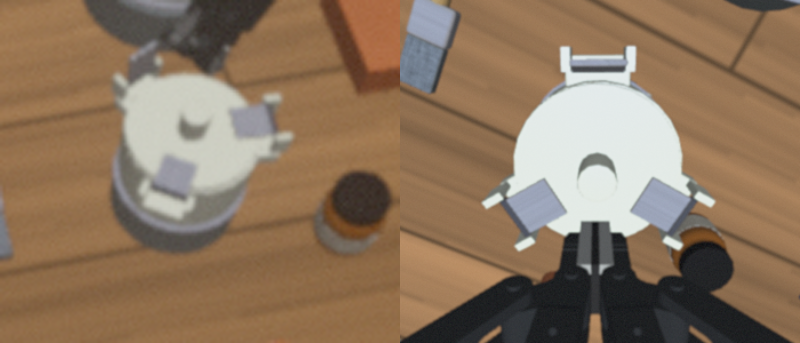

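Run:
```python
from h import *
from workcell import bot
t=bot.camera("top");s=bot.camera("scene")
for a,b in(((200,297),(380,108)),((207,272),(389,127)),((228,290),(364,118))):
    d1=ray(t,*a);d2=ray(s,*b);A=np.c_[d1,-d2];k=np.linalg.lstsq(A,s["xyz"]-t["xyz"],rcond=None)[0]
    p1=t["xyz"]+k[0]*d1;p2=s["xyz"]+k[1]*d2;print(((p1+p2)/2).round(3),np.linalg.norm(p1-p2).round(3))
```

```text
[0.337 0.199 0.217] 0.0
[0.386 0.205 0.188] 0.021
[0.348 0.149 0.199] 0.004
```

Both done clips lie flat (wrist crop (535,207),(662,207)); clip C is centred at (600,65). Decoy tub's clip top is clear of the gripper. Clip C now.

>>> {"method": "play_rows", "body": {
  "steps": [
    [[0.016,0,0,0],[0.025,0,0,0],[0.026,0,0,0],[0.025,0,0,0],[0.013,0,0,0]]
  ]
}}

```text
time: 24.33
ee_pos: [0.4492, 0.1507, 0.2466]
tcp_rot: [-180.0, 0.0, -154.7]
wrist_force: [-0.7, 1.2, 0.7]
opening: 0.0
grasp_force: 0.0
```

>>> {"method": "play_rows", "body": {
  "steps": [
    [[0,0,0.012,0],[0,0,0.02,0],[0,0,0.02,0],[0,0,0.014,0],[0,0,0.006,0]]
  ]
}}

```text
time: 24.75
ee_pos: [0.4504, 0.1513, 0.1722]
tcp_rot: [180.0, -0.1, -154.6]
wrist_force: [-0.2, -0.1, -0.9]
opening: -0.0001
grasp_force: 0.0
```

>>> {"method": "play_rows", "body": {
  "steps": [
    [[-0.003,0,0,0],[-0.003,0,0,0],[-0.003,0,0,0],[-0.003,0,0,0],[-0.003,0,0,0]]
  ]
}}

```text
time: 25.17
ee_pos: [0.4654, 0.1583, 0.1749]
tcp_rot: [-180.0, 0.1, -154.6]
wrist_force: [-0.5, -1.2, 0.8]
opening: -0.0001
grasp_force: 0.4
```

```bash
python3 st.py .546 .1965 .1438
```

```text
{'time': np.float64(25.1667), 'ee_pos': array([0.4654, 0.1583, 0.1749]), 'tcp_rot': array([-1.799942e+02,  5.720000e-02, -1.546085e+02]), 'wrist_force': array([-0.4783, -1.2476,  0.8366]), 'opening': np.float64(-0.0001), 'q': array([ 1.87841e+01, -3.86860e+00, -5.08490e+00,  8.87263e+01,
        8.00000e-04, -6.60740e+00])}
shift [-0.0892 -0.      0.0312]
```

>>> {"method": "play_rows", "body": {
  "steps": [
    [[-0.006,0,0.0005,0],[-0.006,0,0.0012,0],[-0.0045,0,0.002,0],[-0.004,0,0.0021,0],[-0.0035,0,0.003,0]]
  ]
}}

```text
time: 25.58
ee_pos: [0.4869, 0.1686, 0.1651]
tcp_rot: [180.0, 0.0, -154.6]
wrist_force: [0.3, 0.0, 1.3]
opening: -0.0001
grasp_force: 0.4
```

>>> {"method": "play_rows", "body": {
  "steps": [
    [[-0.003,0,0.003,0],[-0.002,0,0.0025,0],[-0.0012,0,0.002,0],[-0.0005,0,0.001,0],[0,0,0,0]]
  ]
}}

```text
time: 26.0
ee_pos: [0.4923, 0.1711, 0.1566]
tcp_rot: [180.0, -0.0, -154.6]
wrist_force: [-0.1, 0.2, 0.7]
opening: -0.0001
grasp_force: 0.1
```

>>> {"method": "play_rows", "body": {
  "steps": [
    [[0,0,0.0006,0],[0,0,0.0006,0],[0,0,0.0006,0],[0,0,0.0006,0],[0,0,0.0006,0]]
  ]
}}

```text
time: 26.42
ee_pos: [0.4925, 0.1712, 0.154]
tcp_rot: [-180.0, 0.0, -154.6]
wrist_force: [1.3, 0.9, 0.8]
opening: 0.0001
grasp_force: 0.5
```

>>> {"method": "play_rows", "body": {
  "steps": [
    [[0,0,0.0005,0],[0,0,0.0005,0],[0,0,0.0005,0],[0,0,0.0005,0],[0,0,0.0005,0]]
  ]
}}

```text
time: 26.83
ee_pos: [0.4924, 0.1712, 0.1513]
tcp_rot: [-180.0, 0.0, -154.6]
wrist_force: [0.4, 1.4, 0.0]
opening: -0.0001
grasp_force: 0.5
```

>>> {"method": "play_rows", "body": {
  "steps": [
    [[0,0,0.0005,0],[0,0,0.0005,0],[0,0,0.0005,0],[0,0,0.0005,0],[0,0,0.0005,0]]
  ]
}}

```text
time: 27.25
ee_pos: [0.4925, 0.1712, 0.149]
tcp_rot: [-180.0, 0.0, -154.6]
wrist_force: [-0.1, 0.1, 2.1]
opening: -0.0
grasp_force: 1.1
```

>>> {"method": "play_rows", "body": {
  "steps": [
    [[0,0,0.0004,0],[0,0,0.0004,0],[0,0,0.0004,0],[0,0,0.0004,0],[0,0,0.0004,0]]
  ]
}}

```text
time: 27.67
ee_pos: [0.4926, 0.1713, 0.147]
tcp_rot: [-180.0, 0.0, -154.6]
wrist_force: [1.4, 0.9, 3.7]
opening: -0.0002
grasp_force: 1.7
```

>>> {"method": "play_rows", "body": {
  "steps": [
    [[0,0,0.0004,0],[0,0,0.0004,0],[0,0,0.0004,0],[0,0,0.0004,0],[0,0,0.0004,0]]
  ]
}}

```text
time: 28.08
ee_pos: [0.4926, 0.1712, 0.1451]
tcp_rot: [-180.0, 0.0, -154.6]
wrist_force: [1.4, 1.3, 5.7]
opening: -0.0003
grasp_force: 2.3
```

>>> {"method": "play_rows", "body": {
  "steps": [
    [[0,0,0.0004,0],[0,0,0.0004,0],[0,0,0.0004,0],[0,0,0.0004,0],[0,0,0.0004,0]]
  ]
}}

```text
time: 28.5
ee_pos: [0.4927, 0.1713, 0.1432]
tcp_rot: [-180.0, 0.0, -154.6]
wrist_force: [2.0, -0.2, 6.0]
opening: -0.0
grasp_force: 3.0
```

>>> {"method": "play_rows", "body": {
  "steps": [
    [[0,0,0.0004,0],[0,0,0.0004,0],[0,0,0.0004,0],[0,0,0.0004,0],[0,0,0.0004,0]]
  ]
}}

```text
time: 28.92
ee_pos: [0.4927, 0.1713, 0.1415]
tcp_rot: [-180.0, 0.1, -154.6]
wrist_force: [0.7, 1.1, 8.0]
opening: -0.0002
grasp_force: 3.9
```

>>> {"method": "play_rows", "body": {
  "steps": [
    [[0,0,0.0003,0],[0,0,0.0003,0],[0,0,0.0003,0],[0,0,0.0003,0],[0,0,0.0003,0]]
  ]
}}

```text
time: 29.33
ee_pos: [0.4931, 0.1714, 0.14]
tcp_rot: [-180.0, 0.1, -154.6]
wrist_force: [3.2, 1.6, 6.4]
opening: 0.0002
grasp_force: 3.3
```

>>> {"method": "play_rows", "body": {
  "steps": [
    [[0,0,0.0002,0],[0,0,0.0002,0],[0,0,0.0002,0],[0,0,0.0002,0],[0,0,0.0002,0]]
  ]
}}

```text
time: 29.75
ee_pos: [0.4932, 0.1715, 0.1391]
tcp_rot: [-180.0, 0.1, -154.6]
wrist_force: [3.3, 1.9, 8.0]
opening: 0.0002
grasp_force: 3.6
```

>>> {"method": "play_rows", "body": {
  "steps": [
    [[0,0,0.0002,0],[0,0,0.0002,0],[0,0,0.0002,0],[0,0,0.0002,0],[0,0,0.0002,0]]
  ]
}}

```text
time: 30.17
ee_pos: [0.4932, 0.1715, 0.1384]
tcp_rot: [-180.0, 0.2, -154.6]
wrist_force: [2.5, 2.3, 9.4]
opening: -0.0002
grasp_force: 4.8
```

Run:
```python
from workcell import bot
print(bot.get_obs()["wrist_force"]);bot.camera("scene");print(bot.get_obs()["wrist_force"])
bot.camera("scene");print(bot.get_obs()["wrist_force"],bot.get_obs()["ee_pos"],bot.get_obs()["grasp_force"])
```

```text
[2.53959646 2.32445667 9.41085987]
[2.35280431 2.35000167 9.18894071]
[2.73674936 1.78467153 9.26439755] [0.4932176  0.17150215 0.13842632] 4.558150777593255
```

>>> {"method": "play_rows", "body": {
  "steps": [
    [[0,0,0.0002,0],[0,0,0.0002,0],[0,0,0.0002,0],[0,0,0.0002,0],[0,0,0,0]]
  ]
}}

```text
time: 30.68
ee_pos: [0.4933, 0.1715, 0.138]
tcp_rot: [-180.0, 0.2, -154.6]
wrist_force: [2.0, 0.8, 11.9]
opening: 0.0001
grasp_force: 5.9
```

>>> {"method": "play_rows", "body": {
  "steps": [
    [[0,0,0.0002,0],[0,0,0.0002,0],[0,0,0.0002,0],[0,0,0,0],[0,0,0,0]]
  ]
}}

```text
time: 31.1
ee_pos: [0.4932, 0.1715, 0.1368]
tcp_rot: [-180.0, 0.1, -154.6]
wrist_force: [3.5, 2.9, 8.1]
opening: 0.0001
grasp_force: 4.1
```

Clear drop now (11.9→8.1, height fits home). Lift and verify.

>>> {"method": "play_rows", "body": {
  "steps": [
    [[0,0,-0.006,0],[0,0,-0.018,0],[0,0,-0.03,0],[0,0,-0.03,0],[0,0,-0.026,0]]
  ]
}}

```text
time: 31.52
ee_pos: [0.4917, 0.1709, 0.2471]
tcp_rot: [180.0, -0.1, -154.6]
wrist_force: [1.3, -0.9, 0.5]
opening: -0.0001
grasp_force: 0.0
```

>>> {"method": "play_rows", "body": {
  "steps": [
    [[-0.015,0,0,0],[-0.03,0,0,0],[-0.014,0,0,0],[0,0,-0.02,0],[0,0,-0.02,0]]
  ]
}}

```text
time: 31.93
ee_pos: [0.5453, 0.1964, 0.2839]
tcp_rot: [180.0, -0.3, -154.6]
wrist_force: [0.0, 0.5, 0.2]
opening: 0.0004
grasp_force: 0.0
```

>>> {"method": "play_rows", "body": {
  "steps": [
    [[0,0,-0.01,0],[0,0,0,0],[0,0,0,0],[0,0,0,0],[0,0,0,0]]
  ]
}}

```text
time: 32.35
ee_pos: [0.5453, 0.1963, 0.2947]
tcp_rot: [180.0, -0.1, -154.6]
wrist_force: [0.3, -0.2, -0.6]
opening: 0.0003
grasp_force: 0.0
```

Run:
```python
from h import *
from workcell import bot
c=bot.camera("scene");w=bot.camera("wrist");im=w["img"]
C=np.array([.546,.1965])
# outline a home clip's top face at z=.1458 and (red) a 0.1-rad open free end
for az in(85.4,-34.6,-154.6):
    e=np.array([np.cos(np.radians(az)),np.sin(np.radians(az))]);t=np.array([-e[1],e[0]])
    for z,col in((.1458,(0,200,0)),(.1496,(0,0,255))):
        for s in np.linspace(-.017,.017,25):
            q=proj(w,np.r_[C+e*.038+t*s,z]);
            if 0<=q[0]<639.5 and 0<=q[1]<399.5: im[int(q[1]),int(q[0])]=col
a=c["img"][140:260,330:470];cv2.imwrite("pics/l6.png",np.hstack([cv2.resize(a,(300,257),interpolation=cv2.INTER_CUBIC),cv2.resize(im[50:300,200:450],(500,500),interpolation=cv2.INTER_CUBIC)[:257*1+0]]) if 0 else np.hstack([cv2.copyMakeBorder(cv2.resize(a,(300,257)),0,243,0,0,0),cv2.resize(im[50:300,200:450],(500,500),interpolation=cv2.INTER_CUBIC)]))
```

```text
(no output)
```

View pics/l6.png

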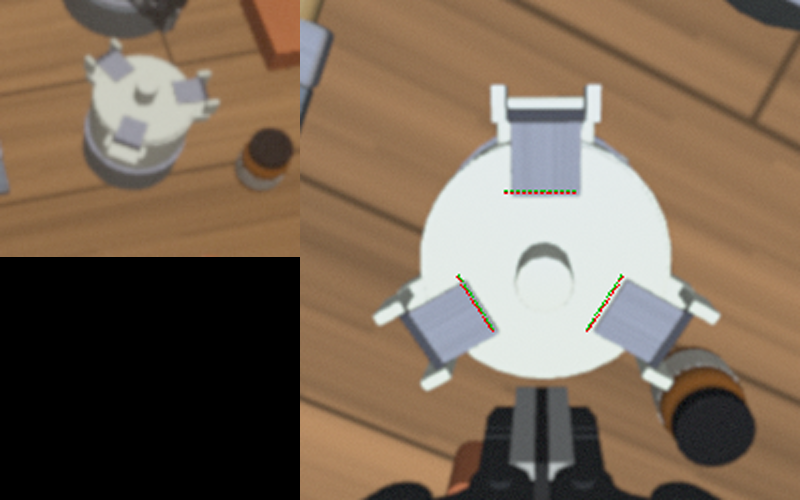

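All three clips lie flat with the free ends at the predicted home lines. One light touch to confirm clip C's height, as its feel was less clean.

>>> {"method": "play_rows", "body": {
  "steps": [
    [[0.028,0,0,0],[0.03,0,0.01,0],[0,0,0.035,0],[0,0,0.035,0],[0,0,0.03,0]]
  ]
}}

```text
time: 32.87
ee_pos: [0.4925, 0.1712, 0.1841]
tcp_rot: [-180.0, 0.0, -154.6]
wrist_force: [-0.1, 0.2, -0.1]
opening: 0.0002
grasp_force: 0.0
```

>>> {"method": "play_rows", "body": {
  "steps": [
    [[0,0,0.02,0],[0,0,0.01,0],[0,0,0.003,0],[0,0,0,0],[0,0,0,0]]
  ]
}}

```text
time: 33.28
ee_pos: [0.4938, 0.1718, 0.1543]
tcp_rot: [-180.0, 0.1, -154.6]
wrist_force: [0.1, -0.7, -0.6]
opening: -0.0001
grasp_force: 0.0
```

>>> {"method": "play_rows", "body": {
  "steps": [
    [[0,0,0.001,0],[0,0,0.001,0],[0,0,0.001,0],[0,0,0.001,0],[0,0,0,0]]
  ]
}}

```text
time: 33.7
ee_pos: [0.4934, 0.1716, 0.149]
tcp_rot: [180.0, 0.0, -154.6]
wrist_force: [-0.8, 0.3, -0.7]
opening: 0.0002
grasp_force: 0.0
```

>>> {"method": "play_rows", "body": {
  "steps": [
    [[0,0,0.0006,0],[0,0,0.0006,0],[0,0,0.0006,0],[0,0,0.0006,0],[0,0,0,0]]
  ]
}}

```text
time: 34.12
ee_pos: [0.4933, 0.1716, 0.1464]
tcp_rot: [180.0, -0.0, -154.6]
wrist_force: [0.3, -0.4, -0.5]
opening: -0.0002
grasp_force: 0.0
```

>>> {"method": "play_rows", "body": {
  "steps": [
    [[0,0,0.0005,0],[0,0,0.0005,0],[0,0,0.0005,0],[0,0,0,0],[0,0,0,0]]
  ]
}}

```text
time: 34.53
ee_pos: [0.4933, 0.1716, 0.1451]
tcp_rot: [-180.0, 0.0, -154.6]
wrist_force: [-0.3, -0.8, 0.9]
opening: -0.0002
grasp_force: 0.5
```

Contact only at about 0.1455 m, which is the home height. Retreat and hand in.

>>> {"method": "play_rows", "body": {
  "steps": [
    [[0,0,-0.006,0],[0,0,-0.02,0],[0,0,-0.035,0],[0,0,-0.035,0],[0,0,-0.03,0]]
  ]
}}

```text
time: 34.95
ee_pos: [0.4931, 0.1715, 0.2737]
tcp_rot: [-180.0, 0.1, -154.6]
wrist_force: [1.2, -0.5, 0.3]
opening: 0.0001
grasp_force: 0.0
```

>>> {"method": "play_rows", "body": {
  "steps": [
    [[0,0,-0.02,0],[0,0,0,0],[0,0,0,0],[0,0,0,0],[0,0,0,0]]
  ]
}}

```text
time: 35.37
ee_pos: [0.493, 0.1715, 0.2898]
tcp_rot: [180.0, -0.1, -154.6]
wrist_force: [-0.8, 0.0, -0.2]
opening: -0.0001
grasp_force: 0.0
```

```bash
python3 -c "
from workcell import bot
print(bot.job_done())"
```

```text
the job is handed in; nothing more can be done
None
```

The lid is seated on the white tub and all three clips are snapped home; the highest downward force I read while pressing was about 12 N, and I handed the job in at about 35 s with the arm clear.

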